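Hang the pendant display on its twin-pin stand

ROBOT

A 7-joint arm with a two-finger parallel gripper is mounted at the origin on the work surface. World frame = base frame: x ahead of the robot, y to its left, z up, the work surface at z = 0. Lengths are in m, angles in degrees, forces in N, time in s.
With the tool pointing down it reaches from about 0.425 to 0.875 m from the base axis. Payload 4.7 kg.
Tool frame: the origin (TCP) lies between the finger pads; the fingertips stand 25 mm ahead of it and the grasp point (between the pads) lies 6 mm ahead of it (env.tip_reach is the distance from the TCP to the fingertips, in m); z points along the fingers, y is the direction in which the jaws open and shut (so a half turn about z gives the same grasp; the last joint's range is limited). The gripper opens to 87 mm and grips with 3 to 60 N. Pads are 19 mm wide; open, the fingers measure 117 mm over their backs; the gripper's body (75 mm by 190 mm) begins 51 mm behind the grasp point.
Start: joints at [66.125, 18.392, -4.016, 83.108, 1.295, 78.541, -3.26], TCP at [0.271, -0.591, 0.248] pointing down, gripper open.
Joint ranges: [-163.93, 163.93], [-17.29, 119.83], [-79.2, 71.16], [3.27, 140.29], [-89.18, 269.18], [5.43, 117.66], [-154.24, 154.24]. Speed limits (degrees/s): [147.25, 147.25, 180, 180, 180, 180, 180].

INTERFACE

Orientations are given as [roll, pitch, yaw] about the fixed x, y, z axes, in that order (R = Rz(yaw) Ry(pitch) Rx(roll)).
In Python, from cell import env, viewer, job gives the robot as it stands.
- The arm moves only by the tool move_arm, never from a script. Its argument "steps" is a list of rows, each a list of 7 numbers: the finger opening in cm, from 0 to 8.7, then the shift along the tool's x, y, z in cm, then the turn, a rotation vector about the tool's x, y, z in rad. In form: [[fingers, tx, ty, tz, wx, wy, wz], ...]. A call has 1 to 5 rows; each row shifts and turns the commanded pose from where the row before left it, along the tool's axes as they then stand; what a row does not reach is not made up. A row lasts 1/12 s, in which the tool goes at most 41.7 mm and 7.16 degrees, less where a joint would pass 70% of its speed; a pose out of reach is approached as far as the arm can. A call is refused whole if a number of a shift passes 4.17 or a number of a turn 0.125, either way. A call with a gripper value outside its range is refused whole. The fingers move at their own pace and stop on an object; "force" is the grip in N (left out, the last holds). Time passes only in rows, so rows that do not move let the fingers close. It gives the time, the measured TCP pose, the force and the opening at its end, in the units of the state.
- env.get_obs(): the state, without advancing time (a new reading comes with each control period).
- viewer.read_camera(name): name is "scene" or "top"; returns a dict with "img" (400x640x3 uint8, red, green, blue), "vfov" (degrees; the focal length in pixels is half the picture's height over the tangent of half this angle, whatever the lens; pixels are square), "cx", "cy" (the principal point, pixels), "extrinsics" (4x4, takes a point from world to camera coordinates). Camera axes: x right, y down, z forward; pixel columns grow to the right and rows downward; lengths in m; the calibration is good to about 2 mm. A picture is of the moment at which its call begins. There is no depth.
- job.sign_off(): hands the job in, once; it reports no verdict.
The state is a dict: "time_s": time; "qpos": joint angles; "joint_velocities": joint speeds; "effort": joint torques, N m; "tool_pos": TCP position; "tool_rot": TCP orientation; "force": force on the tool from outside, world axes, zero at the start; "wrist_torque": the same for the moment, N m; "grip_width": finger opening in m.
Only numpy, scipy, OpenCV 4.12 (cv2) and the standard library are available. Lean on these libraries where they do the work, as an engineer would, in place of code of your own. Each camera call takes 0.05 s, during which the arm holds its last target.

TASK

Lift the wooden pendant hanger out of the open stock box and hang it on the two upright pins of the counter stand, one pin through each hole, lowered until its bar lies fully home and level on both seats. Work gently, feeling for the pins rather than forcing the hanger against the stand, leave the other things on the counter where they are, and let go.

Things in the scene. Friction and masses are not known exactly. Their poses are not given: they have to be found in the camera images.
- hanger: Loose pendant display, ~260 g. Pale wooden bar 34 (x) x 210 (y) x 12 (z) mm with two 12 mm upright through holes at y = -85 and +85 mm, x = 0; a grip tab on top; a black panel 5 (x) x 80 (y) mm below, down to z = -70 mm. Origin: centre of the bar's underside; y runs along the bar, z up. Symmetric: either way round is right. Starts with the bar across the box's two y-side walls, panel inside.
- hanger_tab (a point): On the hanger: middle of its grip tab, 42 mm above the hanger's origin. The tab is pale wood, 12 (x) x 44 (y) mm, standing from 12 to 62 mm above the origin on the middle of the bar. Axes as the hanger. It is sturdy: a light grip lets the hanger tilt between the fingers when the bar rubs on the pins, a firm one (about 100 N) holds it.
- box: Open plywood stock box, fixed, 120 (x) x 180 (y) x 100 (z) mm, walls 8 mm; origin at the centre of its underside. The hanger's bar lies on its rim, the hanger's origin 100 mm above this one; the hanger must rise 75 mm to come clear.
- stand: Twin-pin stand: fixed wooden base 110 (x) x 250 (y) x 20 (z) mm, origin at the centre of its underside. On it an aluminium frame of two 22 mm square posts, each with a flat seat 36 (x) x 30 (y) mm, 115 mm above the origin, and an upright pin. Seats 140 mm apart inside, free for the panel. The frame is clamped through slots, so sits off-centre (see point stand_seat); this is the base's pose.
- stand_seat (a point): Nominal middle between the seats, at seat height, fixed to the base (axes as the stand). Pins nominally at y = -85 and +85 mm, x = 0: 8 mm steel, rising 18 mm over the seats, last 1.5 mm tapering to 6.5 mm. Frame, seats and pins together are shifted up to 5 mm in x and up to 5 mm in y from this, unknown, never turned, tightly clamped. On the pin tips the hanger stands 18 mm too high.
- crystal: Bystander: white pointed stone, 52 mm wide, 75 mm tall, loose; origin at the centre of its underside.
- bowl: Bystander: brass bowl, 70 mm wide, 35 mm tall, loose; origin at the centre of its underside.
- giftbox: Bystander: cardboard gift box 60 (x) x 80 (y) x 30 mm, loose; origin at the centre of its underside.
There are look-alikes about, which are no part of the job. Several things have the shape of the hanger; the one meant has the colours described above. Leave any green look-alike of the box alone.

How it is judged:
By the outcome, as a careful person would: the job done as asked, in the order asked, and still so for the second after the job is handed in, with the robot touching nothing.
It also fails if it takes over 72 s, if anything falls off the work surface, if the arm or the gripper's body presses on something with over 40 N, if the wrist force passes 120 N, or if a joint passes its speed limit or range.

## Working session

There is one attempt and no reset: what is moved stays moved. The work goes in short steps, Python scripts to look and compute and a tool call to move; the robot and the scene stay as the last step left them, time stands still between calls to the robot, and variables do not carry over. Pictures are saved under pics/ and viewed, and the job is handed in when it is done.

Besides the shell and the picture viewer there is one more tool, called after ">>>" as a command line: name --pt "numbers of a row" for each row, then --argument value for the rest. move_arm: Moves the arm, as the interface text tells. Its arguments: {"type":"object","properties":{"steps":{"type":"array"},"force":{"type":"number"}},"required":["steps"]}

```bash
ls; mkdir -p pics; cat > h.py <<'E'
import numpy as np, cv2
from cell import env, viewer, job
def cam(n):
    d=viewer.read_camera(n); im=d['img']; f=im.shape[0]/2/np.tan(np.radians(d['vfov'])/2)
    return d,im,f
def ray(d,f,u,v):
    E=np.array(d['extrinsics']);R=E[:3,:3];t=E[:3,3]
    c=-R.T@t; r=R.T@np.array([(u-d['cx'])/f,(v-d['cy'])/f,1.]); return c,r
def onz(d,f,u,v,z):
    c,r=ray(d,f,u,v); return c+r*(z-c[2])/r[2]
def proj(d,f,p):
    E=np.array(d['extrinsics']);q=E[:3,:3]@np.array(p)+E[:3,3]; return f*q[0]/q[2]+d['cx'],f*q[1]/q[2]+d['cy']
def save(im,name,s=1):
    if s!=1: im=cv2.resize(im,None,fx=s,fy=s,interpolation=cv2.INTER_CUBIC)
    cv2.imwrite('pics/'+name,im[...,::-1])
E
python3 - <<'E'
from h import *
for n in('scene','top'):
    d,im,f=cam(n); save(im,n+'0.png'); print(n,f,d['cx'],d['cy'],np.round(d['extrinsics'],3).tolist(),[k for k in d])
o=env.get_obs();print(o,env.tip_reach)
E
```

```text
pics
scene 383.4998037071603 317.00060034680416 196.53249140048743 [[0.82, 0.572, 0.019, -0.441], [0.365, -0.498, -0.786, -0.09], [-0.44, 0.652, -0.617, 1.169], [0.0, 0.0, 0.0, 1.0]] ['img', 'vfov', 'cx', 'cy', 'extrinsics']
top 453.026106547043 322.40028548150326 194.0271489616913 [[-0.107, -0.994, -0.006, 0.054], [-0.963, 0.105, -0.247, 0.559], [0.246, -0.02, -0.969, 1.062], [0.0, 0.0, 0.0, 1.0]] ['img', 'vfov', 'cx', 'cy', 'extrinsics']
{'time_s': 0.1, 'qpos': array([66.12642915, 18.43618331, -4.01539387, 83.16751759,  1.29672259,
       78.54145318, -3.26100352]), 'joint_velocities': array([ 0.02415961, -0.08744596,  0.00367695, -0.24717899, -0.05483585,
        0.03285774, -0.04408617]), 'effort': array([ 2.27033383e-04, -4.92569053e+01, -4.05471465e-01, -3.13398528e+01,
       -6.42698910e-02,  3.94590315e-02,  9.43873715e-05]), 'tool_pos': array([ 0.27117985, -0.59023168,  0.24655876]), 'tool_rot': array([-1.79900174e+02,  7.18557935e-03,  2.46823726e+01]), 'force': array([0.24923653, 0.5904374 , 0.96496205]), 'wrist_torque': array([-0.01590087, -0.03773459,  0.00773038]), 'grip_width': 0.08687800872465595} 0.025
```

View pics/scene0.png

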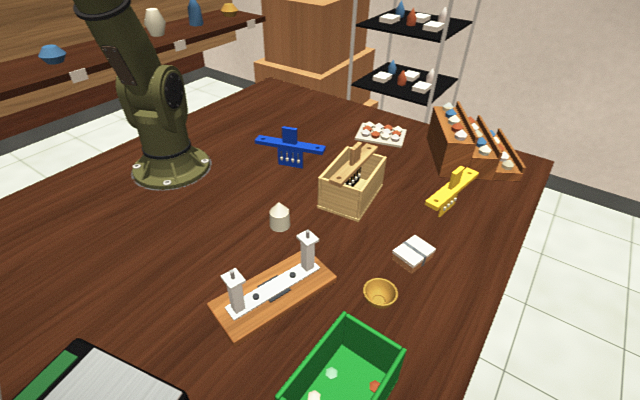

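View pics/top0.png

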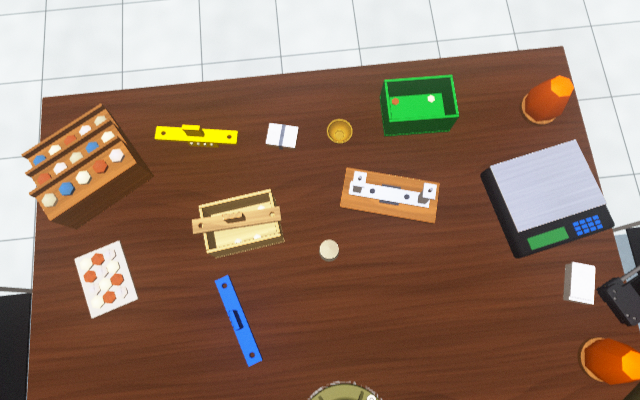

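Candidates in the top view are the blue hanger (238,320), the yellow hanger (196,135), and the pale wooden hanger on the plywood box (237,219). The pale one matches the description. The green box (420,105) is the box look-alike. I'll check with close crops.

```bash
python3 - <<'E'
from h import *
d,im,f=cam('top'); save(im[180:265,180:300],'tc_h.png',6); save(im[155:235,330:450],'tc_s.png',6)
d,im,f=cam('scene'); save(im[130:225,305:400],'sc_h.png',6); save(im[220:345,200:345],'sc_s.png',5)
E
```

```text
(no output)
```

View pics/tc_h.png

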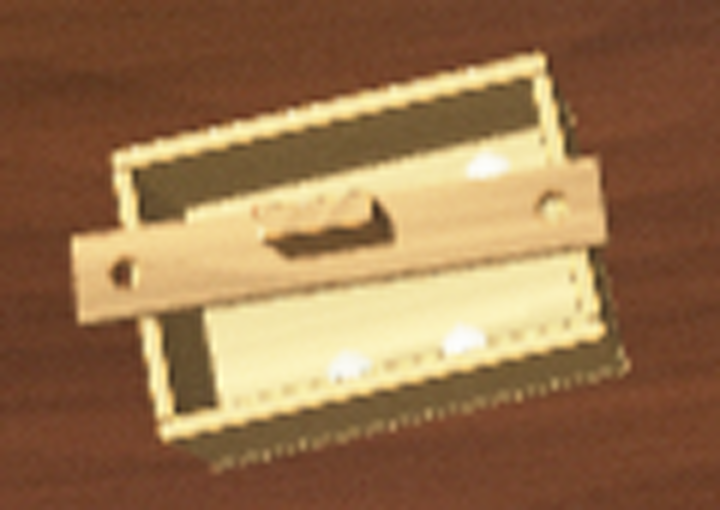

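View pics/tc_s.png

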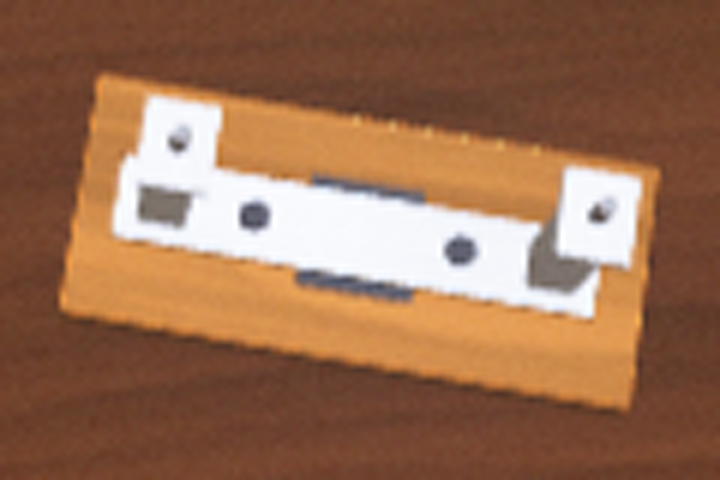

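View pics/sc_h.png

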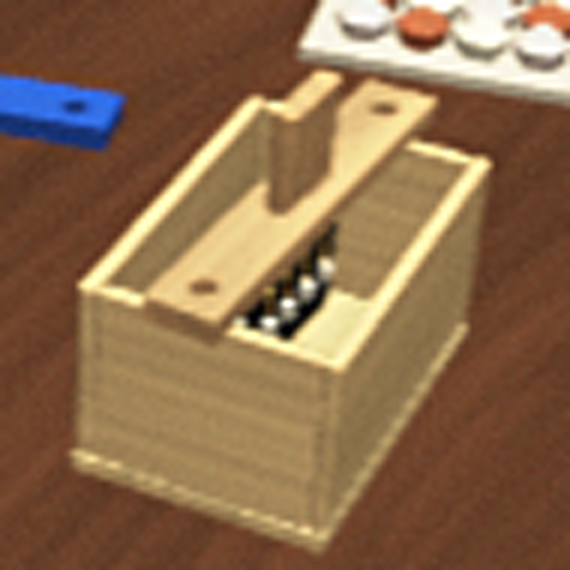

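View pics/sc_s.png

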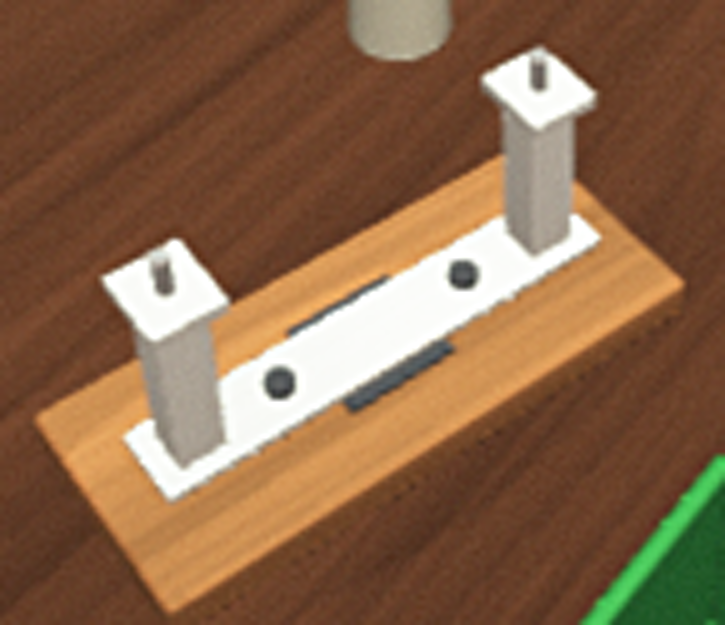

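The crop confirms the target: pale wooden bar with a black panel, in the plywood box. Next I'll measure it and the seats.

```bash
python3 - <<'E'
from h import *
d,im,f=cam('top'); e,jm,g=cam('scene')
T=lambda x,y,ox,oy,s:(ox+(x+.5)/s-.5,oy+(y+.5)/s-.5)
t_h=lambda x,y:T(x,y,180,180,6); t_s=lambda x,y:T(x,y,330,155,6)
s_h=lambda x,y:T(x,y,305,130,6); s_s=lambda x,y:T(x,y,200,220,5)
def show(n,a): print(n,np.round(np.array(a)*1000,1).tolist())
def ang(v): return np.degrees(np.arctan2(v[1],v[0]))
C=[onz(d,f,*t_h(*p),.112) for p in[(72,236),(597,156),(607,243),(80,323)]]
for c in C: show('bar top',c)
show('bar c',np.mean(C,0)); L=(C[1]+C[2]-C[0]-C[3])/2; W=(C[3]+C[2]-C[0]-C[1])/2;print(np.linalg.norm(L),np.linalg.norm(W),ang(L))
H=[onz(d,f,*t_h(*p),.112) for p in[(126,272),(553,206)]]; show('holes',np.mean(H,0));print(np.linalg.norm(H[1]-H[0]),ang(H[1]-H[0]))
H=[onz(e,g,*s_h(*p),.112) for p in[(204,287),(383,107)]]; show('holes scene',np.mean(H,0));print(H,np.linalg.norm(H[1]-H[0]),ang(H[0]-H[1]))
# tab top z=.162
Tb=[onz(d,f,*t_h(*p),.162) for p in[(250,210),(374,192),(380,222),(262,238)]]; show('tab',np.mean(Tb,0)); print(np.linalg.norm(Tb[1]-Tb[0]))
# box rim at z=.1
B=[onz(d,f,*t_h(*p),.100) for p in[(113,155),(545,55),(605,335),(165,437)]]; show('box',np.mean(B,0));print([np.linalg.norm(B[i]-B[(i+1)%4]) for i in range(4)],ang(B[1]-B[0]))
# seats
S=[onz(d,f,*t_s(*p),.115) for p in[(565,167),(641,178),(632,267),(557,255)]];show('seatR',np.mean(S,0));print([np.linalg.norm(S[i]-S[(i+1)%4]) for i in range(4)])
R=np.mean(S,0)
S2=[onz(d,f,*t_s(*p),.115) for p in[(148,97),(220,105),(211,193),(138,186)]];show('seatL',np.mean(S2,0));print([np.linalg.norm(S2[i]-S2[(i+1)%4]) for i in range(4)])
Lc=np.mean(S2,0); show('seat mid',(R+Lc)/2);print(np.linalg.norm(R-Lc),ang(R-Lc))
for n,pts in(('L',[(103,283),(176,239),(229,300),(155,340)]),('R',[(481,82),(541,46),(597,99),(541,131)])):
    S=[onz(e,g,*s_s(*p),.115) for p in pts]; show('scene seat'+n,np.mean(S,0));print([np.linalg.norm(S[i]-S[(i+1)%4]) for i in range(4)])
for n,p in(('L',(178,130)),('R',(603,204))): show('pin tip top '+n,onz(d,f,*t_s(*p),.133))
for n,p in(('L',(176,148)),('R',(597,217))): show('pin base top '+n,onz(d,f,*t_s(*p),.115))
for n,p,q in(('L',(160,258),(163,290)),('R',(538,60),(538,88))): show('scene pin '+n,onz(e,g,*s_s(*p),.133));show('base',onz(e,g,*s_s(*q),.115))
Bs=[onz(d,f,*t_s(*p),.02) for p in[(100,73),(659,167),(628,410),(60,312)]];show('base',np.mean(Bs,0));print([np.linalg.norm(Bs[i]-Bs[(i+1)%4]) for i in range(4)],ang(Bs[1]+Bs[2]-Bs[0]-Bs[3]))
E
```

```text
bar top [524.4, 309.8, 112.0]
bar top [534.2, 100.3, 112.0]
bar top [498.7, 99.3, 112.0]
bar top [489.2, 307.9, 112.0]
bar c [511.6, 204.3, 112.0]
0.20927256487497875 0.03540606747313775 -87.3619632643527
holes [511.8, 204.2, 112.0]
0.16993720998888362 -87.21919847871175
holes scene [513.4, 202.7, 112.0]
[array([0.51857506, 0.11720183, 0.112     ]), array([0.50815756, 0.28823765, 0.112     ])] 0.17135278190042447 -86.51451581328553
tab [510.9, 203.6, 162.0]
0.0471216869688296
box [511.7, 199.5, 100.0]
[np.float64(0.17813124571984648), np.float64(0.11804245876510941), np.float64(0.17677104433828927), np.float64(0.11712964476725922)] -82.68090669815254
seatR [531.0, -261.6, 115.0]
[np.float64(0.030547242677809838), np.float64(0.0371945176443993), np.float64(0.02994420814073268), np.float64(0.03677221943398162)]
seatL [578.7, -98.8, 115.0]
[np.float64(0.029245227339987263), np.float64(0.03713454123201587), np.float64(0.029364343441451494), np.float64(0.03762997651251207)]
seat mid [554.8, -180.2, 115.0]
0.16969514037535713 -106.3434830431241
scene seatL [534.2, -263.8, 115.0]
[np.float64(0.031087868930734838), np.float64(0.03690320246849216), np.float64(0.029512428729478568), np.float64(0.03428582801027755)]
scene seatR [582.6, -101.2, 115.0]
[np.float64(0.03238959954089928), np.float64(0.03843550471748986), np.float64(0.028766024445615452), np.float64(0.036840870794208024)]
pin tip top L [579.9, -97.1, 133.0]
pin tip top R [531.6, -259.4, 133.0]
pin base top L [577.6, -97.3, 115.0]
pin base top R [530.9, -260.9, 115.0]
scene pin L [534.8, -264.3, 133.0]
base [533.5, -264.5, 115.0]
scene pin R [583.2, -103.4, 133.0]
base [581.7, -101.2, 115.0]
base [554.6, -182.1, 20.0]
[np.float64(0.24796713167695453), np.float64(0.10986615110793616), np.float64(0.24651732073826862), np.float64(0.1099009473293415)] -106.2690332694075
```

The bar centre is about (512, 204) mm with its axis at −87.2°, and the two views agree to 2 mm. Measured hole spacing is 169.9 mm against 170 expected. The stand's mid-seat is about (556, −181) mm at −106.3°, with pin spacing 169.7 mm. Next I'll write a planner that converts world targets into tool-axis rows.

```bash
cat > plan.py <<'E'
import sys
from h import *
from scipy.spatial.transform import Rotation as Ro
def plan(wps,grip=8.7):
    o=env.get_obs(); p=np.array(o['tool_pos'])*100; R=Ro.from_euler('xyz',o['tool_rot'],degrees=True); R0=R
    for x,y,z,yaw,n in wps:
        q=np.array([x,y,z])*100.; Rt=Ro.from_euler('xyz',[180,0,yaw],degrees=True)
        ps=p.copy(); Rs=R; w=(Rs.inv()*Rt).as_rotvec()
        for i in range(n):
            tgt=ps+(q-ps)*(i+1)/n
            s=np.round(R.inv().apply(tgt-p),2); wr=np.round((R.inv()*(Rs*Ro.from_rotvec(w*(i+1)/n))).as_rotvec(),3)
            p=p+R.apply(s); R=R*Ro.from_rotvec(wr)
            print([grip]+[float(a)+0 for a in s]+[float(a)+0 for a in wr],'*' if np.linalg.norm(s)>4.1 or np.linalg.norm(wr)>.124 else '')
            if i%5==4:print()
        print('->',np.round(p,2),np.round(R.as_euler('xyz',degrees=True),2))
if __name__=='__main__': plan(eval(sys.argv[1]),*[float(a) for a in sys.argv[2:]])
E
python3 plan.py "[(.50,-.25,.28,58.7,15),(.512,.2037,.26,92.8,15)]"
```

```text
[8.7, 2.33, -1.43, -0.22, 0.0, 0.0, -0.04] 
[8.7, 2.39, -1.33, -0.22, 0.0, 0.0, -0.039] 
[8.7, 2.44, -1.24, -0.21, 0.0, 0.0, -0.04] 
[8.7, 2.48, -1.13, -0.22, 0.0, 0.0, -0.039] 
[8.7, 2.53, -1.05, -0.22, 0.0, 0.0, -0.04] 

[8.7, 2.57, -0.93, -0.22, 0.0, 0.0, -0.039] 
[8.7, 2.6, -0.84, -0.22, 0.0, 0.0, -0.04] 
[8.7, 2.64, -0.74, -0.21, 0.0, 0.0, -0.04] 
[8.7, 2.66, -0.62, -0.22, 0.0, 0.0, -0.039] 
[8.7, 2.68, -0.53, -0.22, 0.0, 0.0, -0.04] 

[8.7, 2.7, -0.41, -0.22, 0.0, 0.0, -0.039] 
[8.7, 2.72, -0.31, -0.21, 0.0, 0.0, -0.04] 
[8.7, 2.73, -0.21, -0.22, 0.0, 0.0, -0.04] 
[8.7, 2.73, -0.09, -0.22, 0.0, 0.0, -0.039] 
[8.7, 2.73, 0.02, -0.22, -0.001, 0.0, -0.04] 

-> [ 50. -25.  28.] [ 1.7997e+02 -1.0000e-02  5.8720e+01]
[8.7, 2.63, -1.5, 0.13, 0.0, 0.0, -0.04] 
[8.7, 2.68, -1.4, 0.14, 0.0, 0.0, -0.039] 
[8.7, 2.74, -1.29, 0.13, 0.0, 0.0, -0.04] 
[8.7, 2.79, -1.18, 0.13, 0.0, 0.0, -0.04] 
[8.7, 2.83, -1.07, 0.14, 0.0, 0.0, -0.039] 

[8.7, 2.87, -0.95, 0.13, 0.0, 0.0, -0.04] 
[8.7, 2.9, -0.84, 0.13, 0.0, 0.0, -0.04] 
[8.7, 2.94, -0.73, 0.14, 0.0, 0.0, -0.039] 
[8.7, 2.97, -0.61, 0.13, 0.0, 0.0, -0.04] 
[8.7, 2.98, -0.49, 0.13, 0.0, 0.0, -0.04] 

[8.7, 3.01, -0.37, 0.14, 0.0, 0.0, -0.039] 
[8.7, 3.01, -0.25, 0.13, 0.0, 0.0, -0.04] 
[8.7, 3.02, -0.13, 0.13, 0.0, 0.0, -0.04] 
[8.7, 3.03, -0.01, 0.14, 0.001, 0.0, -0.039] 
[8.7, 3.02, 0.11, 0.13, 0.0, 0.0, -0.04] 

-> [51.2  20.37 26.  ] [-179.97    0.     92.81]
```

>>> move_arm --pt "8.7 2.3 -1.4 -0.2 0 0 -0.04" --pt "8.7 2.4 -1.3 -0.2 0 0 -0.04" --pt "8.7 2.4 -1.2 -0.2 0 0 -0.04" --pt "8.7 2.5 -1.1 -0.2 0 0 -0.04" --pt "8.7 2.5 -1.0 -0.2 0 0 -0.04"

```text
time_s: 0.72
tool_pos: [0.3487, -0.4774, 0.2577]
tool_rot: [180.0, 0.0, 36.3]
force: [-0.3, -1.1, 0.2]
grip_width: 0.0872
```

>>> move_arm --pt "8.7 2.6 -0.9 -0.2 0 0 -0.04" --pt "8.7 2.6 -0.8 -0.2 0 0 -0.04" --pt "8.7 2.6 -0.7 -0.2 0 0 -0.04" --pt "8.7 2.7 -0.6 -0.2 0 0 -0.04" --pt "8.7 2.7 -0.5 -0.2 0 0 -0.04"

```text
time_s: 1.13
tool_pos: [0.4265, -0.3637, 0.2679]
tool_rot: [180.0, 0.0, 47.8]
force: [-0.0, -0.1, 0.1]
grip_width: 0.0869
```

>>> move_arm --pt "8.7 2.7 -0.4 -0.2 0 0 -0.04" --pt "8.7 2.7 -0.3 -0.2 0 0 -0.04" --pt "8.7 2.7 -0.2 -0.2 0 0 -0.04" --pt "8.7 2.7 -0.1 -0.2 0 0 -0.04" --pt "8.7 2.7 0 -0.2 0 0 -0.04"

```text
time_s: 1.55
tool_pos: [0.5011, -0.2507, 0.2779]
tool_rot: [180.0, 0.0, 59.3]
force: [1.3, 0.3, -0.5]
grip_width: 0.0869
```

>>> move_arm --pt "8.7 2.6 -1.5 0.1 0 0 -0.04" --pt "8.7 2.7 -1.4 0.1 0 0 -0.04" --pt "8.7 2.7 -1.3 0.1 0 0 -0.04" --pt "8.7 2.8 -1.2 0.1 0 0 -0.04" --pt "8.7 2.8 -1.1 0.1 0 0 -0.04"

```text
time_s: 1.97
tool_pos: [0.502, -0.0994, 0.2726]
tool_rot: [180.0, 0.0, 70.8]
force: [0.1, 1.0, -0.2]
grip_width: 0.0868
```

>>> move_arm --pt "8.7 2.9 -0.9 0.1 0 0 -0.04" --pt "8.7 2.9 -0.8 0.1 0 0 -0.04" --pt "8.7 2.9 -0.7 0.1 0 0 -0.04" --pt "8.7 3.0 -0.6 0.1 0 0 -0.04" --pt "8.7 3.0 -0.5 0.1 0 0 -0.04"

```text
time_s: 2.38
tool_pos: [0.5055, 0.0517, 0.2677]
tool_rot: [180.0, 0.0, 82.2]
force: [1.2, -0.6, -0.3]
grip_width: 0.0871
```

```bash
python3 plan.py "[(.5125,.2035,.23,92.8,5),(.5125,.2035,.145,92.8,5)]"
```

```text
[8.7, 3.03, -0.27, 0.75, 0.0, 0.0, -0.037] 
[8.7, 3.03, -0.17, 0.75, 0.0, 0.0, -0.037] 
[8.7, 3.05, -0.04, 0.75, 0.0, 0.0, -0.037] 
[8.7, 3.04, 0.06, 0.76, 0.0, 0.001, -0.037] 
[8.7, 3.03, 0.17, 0.75, 0.001, 0.0, -0.037] 

-> [51.25 20.35 23.  ] [-1.7998e+02 -1.0000e-02  9.2800e+01]
[8.7, 0.0, 0.0, 1.7, 0.0, 0.0, 0.0] 
[8.7, 0.0, 0.0, 1.7, 0.0, 0.0, 0.0] 
[8.7, 0.0, 0.0, 1.7, 0.0, 0.0, 0.0] 
[8.7, 0.0, 0.01, 1.7, 0.0, 0.0, 0.0] 
[8.7, 0.0, 0.0, 1.7, 0.0, 0.0, 0.0] 

-> [51.25 20.35 14.5 ] [-1.7998e+02 -1.0000e-02  9.2800e+01]
```

>>> move_arm --pt "8.7 3.0 -0.3 0.7 0 0 -0.037" --pt "8.7 3.0 -0.2 0.7 0 0 -0.037" --pt "8.7 3.0 0 0.7 0 0 -0.037" --pt "8.7 3.0 0 0.7 0 0 -0.037" --pt "8.7 3.0 0.2 0.7 0 0 -0.037"

```text
time_s: 2.8
tool_pos: [0.5121, 0.2016, 0.2325]
tool_rot: [180.0, 0.0, 92.8]
force: [0.5, -0.2, -0.7]
grip_width: 0.0865
```

```bash
python3 plan.py "[(.5125,.2035,.145,92.8,5)]"; python3 - <<'E'
from h import *
d,im,f=cam('scene'); save(im[60:240,260:460],'pre.png',4)
E
```

```text
[8.7, 0.04, 0.01, 1.75, 0.0, 0.0, 0.0] 
[8.7, 0.04, 0.01, 1.75, 0.0, 0.0, 0.0] 
[8.7, 0.04, 0.01, 1.75, 0.0, 0.0, 0.0] 
[8.7, 0.03, 0.01, 1.75, 0.001, 0.001, 0.0] 
[8.7, 0.04, 0.01, 1.75, 0.0, 0.0, 0.0] 

-> [51.25 20.35 14.5 ] [-1.7999e+02 -2.0000e-02  9.2790e+01]
```

View pics/pre.png

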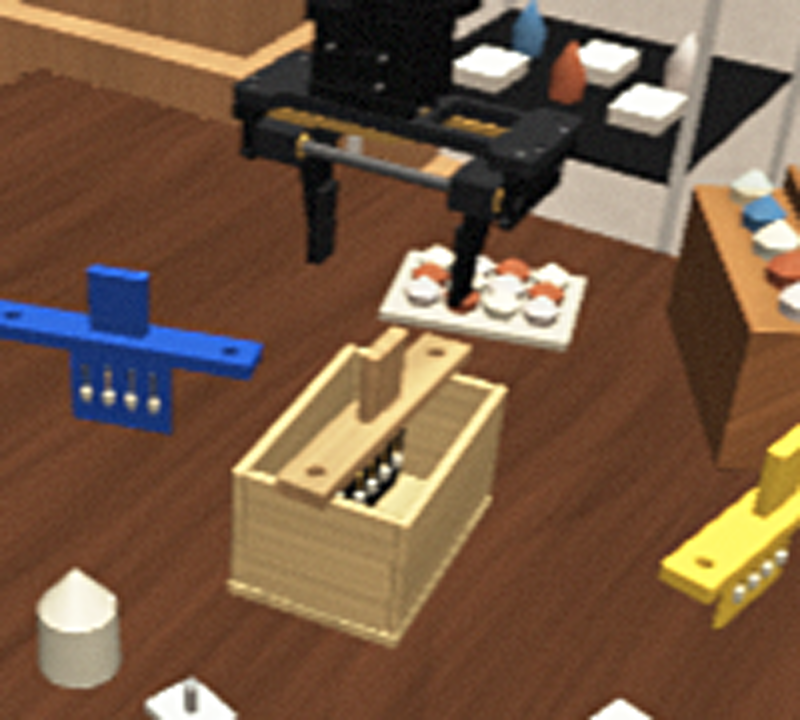

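The open fingers straddle the tab line (tab at crop (380,370)), so I'll descend and grip.

>>> move_arm --pt "8.7 0.04 0 1.75 0 0 0" --pt "8.7 0.04 0 1.75 0 0 0" --pt "8.7 0.04 0 1.75 0 0 0" --pt "8.7 0.04 0 1.75 0 0 0" --pt "8.7 0.04 0 1.75 0 0 0"

```text
time_s: 3.27
tool_pos: [0.5122, 0.202, 0.1444]
tool_rot: [180.0, 0.0, 92.7]
force: [-0.6, 0.6, -0.4]
grip_width: 0.0869
```

>>> move_arm --pt "2.5 0 0 0 0 0 0" --pt "2.5 0 0 0 0 0 0" --pt "2.5 0 0 0 0 0 0" --pt "2.5 0 0 0 0 0 0" --pt "2.5 0 0 0 0 0 0" --force 5

```text
time_s: 3.68
tool_pos: [0.5136, 0.2014, 0.1463]
tool_rot: [179.9, -0.0, 92.6]
force: [-0.2, 0.4, 0.3]
grip_width: 0.0615
```

>>> move_arm --pt "1.0 0 0 0 0 0 0" --pt "1.0 0 0 0 0 0 0" --pt "1.0 0 0 0 0 0 0" --pt "1.0 0 0 0 0 0 0" --pt "1.0 0 0 0 0 0 0" --force 5

```text
time_s: 4.1
tool_pos: [0.513, 0.201, 0.1451]
tool_rot: [180.0, 0.0, 92.6]
force: [-0.0, -0.2, -0.3]
grip_width: 0.0282
```

>>> move_arm --pt "1.0 0 0 0 0 0 0" --pt "1.0 0 0 0 0 0 0" --pt "1.0 0 0 0 0 0 0" --pt "1.0 0 0 0 0 0 0" --pt "1.0 0 0 0 0 0 0" --force 5

```text
time_s: 4.52
tool_pos: [0.5131, 0.201, 0.145]
tool_rot: [180.0, -0.0, 92.6]
force: [0.6, 0.5, -1.8]
grip_width: 0.0119
```

>>> move_arm --pt "0.5 0 0 0 0 0 0" --pt "0.5 0 0 0 0 0 0" --pt "0.5 0 0 0 0 0 0" --pt "0.5 0 0 0 0 0 0" --pt "0.5 0 0 0 0 0 0" --force 60

```text
time_s: 4.93
tool_pos: [0.513, 0.201, 0.145]
tool_rot: [180.0, 0.0, 92.6]
force: [1.8, -0.0, -0.9]
grip_width: 0.0114
```

>>> move_arm --pt "0.5 0 0 -0.5 0 0 0" --pt "0.5 0 0 -1 0 0 0" --pt "0.5 0 0 -1.5 0 0 0" --pt "0.5 0 0 -1.5 0 0 0" --pt "0.5 0 0 -1.5 0 0 0" --force 60

```text
time_s: 5.35
tool_pos: [0.5126, 0.2011, 0.2062]
tool_rot: [-180.0, 0.0, 92.6]
force: [0.6, 0.2, -2.0]
grip_width: 0.0114
```

>>> move_arm --pt "0.5 0 0 -1.5 0 0 0" --pt "0.5 0 0 -1.5 0 0 0" --pt "0.5 0 0 -1.5 0 0 0" --pt "0.5 0 0 -1.0 0 0 0" --pt "0.5 0 0 -0.5 0 0 0"

```text
time_s: 5.77
tool_pos: [0.5133, 0.2015, 0.2671]
tool_rot: [179.9, -0.0, 92.6]
force: [0.2, 0.3, -2.5]
grip_width: 0.0116
```

```bash
python3 - <<'E'
from h import *
d,im,f=cam('scene'); save(im[60:240,260:460],'lift.png',4)
E
python3 plan.py "[(.53,.0,.275,83,10),(.5565,-.1812,.275,73.7,10)]" .5
```

```text
[0.5, -2.02, 0.07, -0.08, 0.0, 0.0, 0.017] 
[0.5, -2.02, 0.11, -0.08, 0.001, 0.0, 0.016] 
[0.5, -2.02, 0.14, -0.08, 0.0, 0.0, 0.017] 
[0.5, -2.01, 0.18, -0.08, 0.0, 0.0, 0.017] 
[0.5, -2.01, 0.21, -0.08, 0.0, 0.0, 0.017] 

[0.5, -2.01, 0.24, -0.07, 0.001, 0.0, 0.016] 
[0.5, -2.0, 0.28, -0.08, 0.0, 0.0, 0.017] 
[0.5, -2.0, 0.3, -0.08, 0.0, 0.0, 0.017] 
[0.5, -1.99, 0.35, -0.08, 0.0, 0.0, 0.017] 
[0.5, -1.99, 0.37, -0.08, 0.001, -0.001, 0.016] 

-> [53.  -0.  27.5] [-1.7998e+02  3.0000e-02  8.3020e+01]
[0.5, -1.77, 0.48, 0.0, 0.0, 0.0, 0.016] 
[0.5, -1.75, 0.52, 0.0, 0.0, 0.0, 0.017] 
[0.5, -1.75, 0.54, 0.0, 0.0, 0.0, 0.016] 
[0.5, -1.74, 0.57, 0.0, 0.0, 0.0, 0.016] 
[0.5, -1.73, 0.59, 0.0, 0.0, 0.0, 0.016] 

[0.5, -1.73, 0.63, 0.0, 0.0, 0.0, 0.017] 
[0.5, -1.71, 0.65, 0.0, 0.0, 0.0, 0.016] 
[0.5, -1.7, 0.69, 0.0, 0.0, 0.0, 0.016] 
[0.5, -1.68, 0.7, 0.0, 0.0, 0.0, 0.016] 
[0.5, -1.68, 0.74, 0.01, 0.0, 0.001, 0.017] 

-> [ 55.65 -18.12  27.5 ] [-1.7998e+02 -3.0000e-02  7.3680e+01]
```

View pics/lift.png

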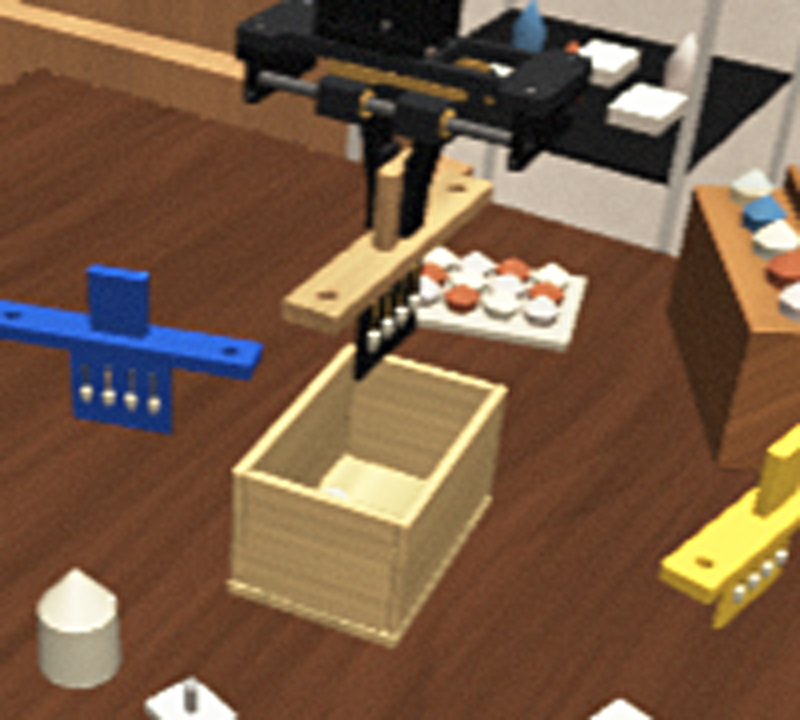

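The hanger is lifted level and its panel is clear of the box. Now I'll carry it to the stand.

>>> move_arm --pt "0.5 -1.0 0 -0.1 0 0 0.017" --pt "0.5 -2.0 0.1 -0.1 0 0 0.017" --pt "0.5 -2.0 0.1 -0.1 0 0 0.017" --pt "0.5 -2.0 0.2 -0.1 0 0 0.017" --pt "0.5 -2.0 0.2 -0.1 0 0 0.017"

```text
time_s: 6.23
tool_pos: [0.5189, 0.109, 0.2689]
tool_rot: [-179.9, 0.0, 87.6]
force: [-0.5, 0.5, -3.3]
grip_width: 0.0112
```

>>> move_arm --pt "0.5 -2.0 0.3 -0.1 0 0 0.017" --pt "0.5 -2.0 0.3 -0.1 0 0 0.017" --pt "0.5 -2.0 0.3 0 0 0 0.017" --pt "0.5 -2.0 0.3 0 0 0 0.017" --pt "0.5 -2.0 0.4 0 0 0 0.017"

```text
time_s: 6.65
tool_pos: [0.5279, 0.0081, 0.2716]
tool_rot: [-180.0, 0.0, 82.7]
force: [1.1, 0.5, -2.2]
grip_width: 0.0113
```

>>> move_arm --pt "0.5 -2.0 0.5 0 0 0 0.017" --pt "0.5 -2.0 0.5 0 0 0 0.017" --pt "0.5 -2.0 0.5 0 0 0 0.016" --pt "0.5 -2.0 0.6 0 0 0 0.016" --pt "0.5 -2.0 0.6 0 0 0 0.016"

```text
time_s: 7.07
tool_pos: [0.5393, -0.095, 0.272]
tool_rot: [180.0, 0.0, 78.0]
force: [0.6, -0.4, -2.1]
grip_width: 0.0116
```

```bash
python3 plan.py "[(.556,-.1812,.245,73.7,5)]" .5
```

```text
[0.5, -1.62, 0.68, 0.54, 0.0, 0.0, 0.015] 
[0.5, -1.6, 0.71, 0.54, 0.0, 0.0, 0.015] 
[0.5, -1.6, 0.74, 0.54, 0.0, 0.0, 0.016] 
[0.5, -1.58, 0.75, 0.54, 0.0, 0.0, 0.015] 
[0.5, -1.58, 0.78, 0.54, 0.0, 0.0, 0.015] 

-> [ 55.59 -18.12  24.5 ] [180.     0.    73.69]
```

>>> move_arm --pt "0.5 -1.6 0.7 0.3 0 0 0.015" --pt "0.5 -1.6 0.7 0.5 0 0 0.015" --pt "0.5 -1.6 0.7 0.5 0 0 0.015" --pt "0.5 -1.6 0.7 0.5 0 0 0.015" --pt "0.5 -1.4 0.7 0.5 0 0 0.015"

```text
time_s: 7.48
tool_pos: [0.5549, -0.1787, 0.248]
tool_rot: [-180.0, 0.0, 73.8]
force: [-0.1, 1.0, -3.0]
grip_width: 0.0118
```

>>> move_arm --pt "0.5 0 0 1 0 0 0" --pt "0.5 0 0 1 0 0 0" --pt "0.5 0 0 1 0 0 0" --pt "0.5 0 0 0.5 0 0 0" --pt "0.5 0 0 0 0 0 0"

```text
time_s: 7.9
tool_pos: [0.5539, -0.1754, 0.2122]
tool_rot: [-179.8, -0.0, 74.0]
force: [-0.3, -0.0, -2.1]
grip_width: 0.0114
```

>>> move_arm --pt "0.5 0 0 0.5 0 0 0" --pt "0.5 0 0 0.5 0 0 0" --pt "0.5 0 0 0.5 0 0 0" --pt "0.5 0 0 0 0 0 0" --pt "0.5 0 0 0 0 0 0"

```text
time_s: 8.32
tool_pos: [0.5546, -0.1769, 0.1988]
tool_rot: [-180.0, 0.0, 73.8]
force: [0.2, -0.6, -1.1]
grip_width: 0.0119
```

```bash
python3 - <<'E'
from h import *
d,im,f=cam('scene'); save(im[180:345,190:350],'above_s.png',4.8)
d,im,f=cam('top'); save(im[140:240,325:455],'above_t.png',6)
o=env.get_obs();print(o['tool_pos'],o['tool_rot'],o['force'])
E
```

```text
[ 0.55498236 -0.17695975  0.19931243] [1.79971653e+02 5.37576371e-03 7.38406509e+01] [ 0.76748162  0.63088345 -1.92252558]
```

View pics/above_s.png

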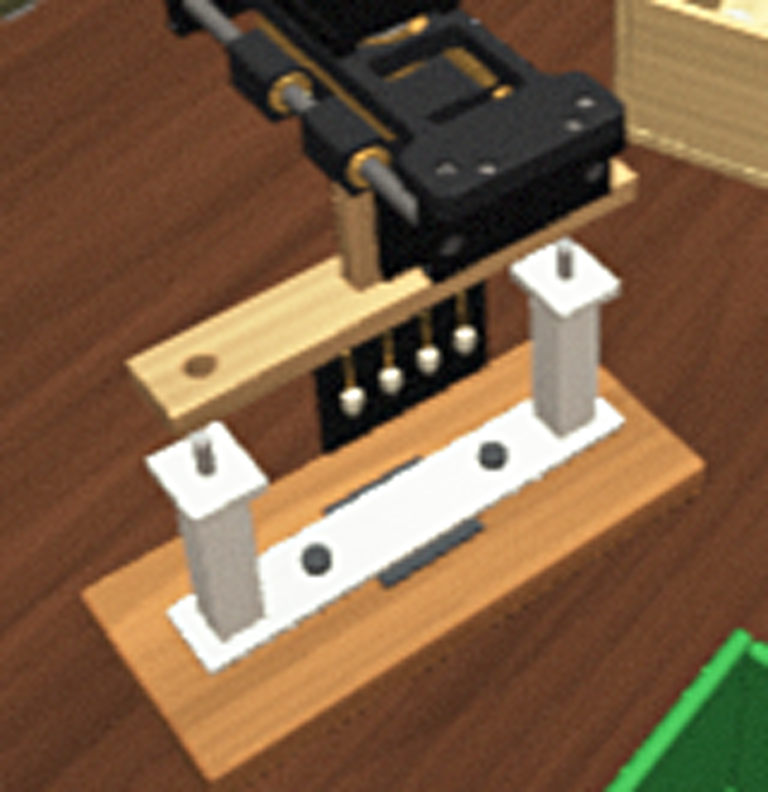

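View pics/above_t.png

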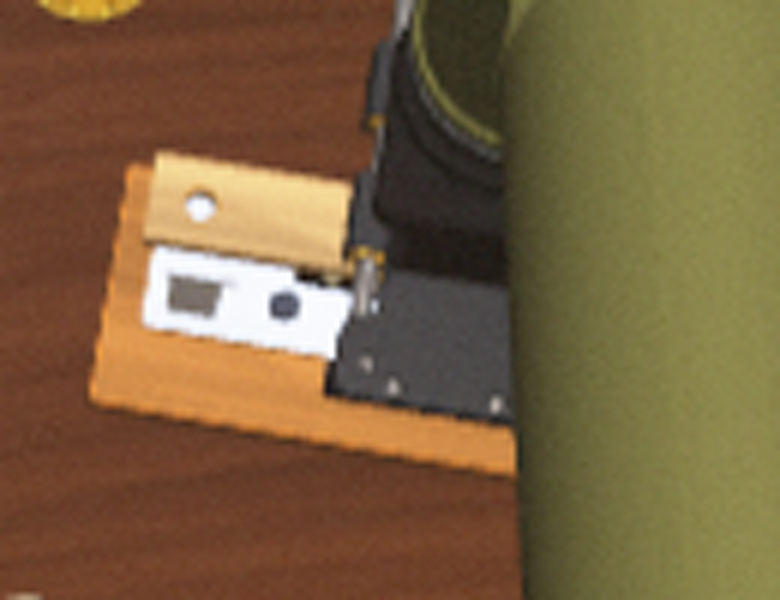

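Scene view: the near hole is at crop (200,366) above the pin at (205,445). Top view: the hole at (200,207) shows white seat behind it. Next I'll compare each hole with its pin in the same camera.

```bash
python3 - <<'E'
from h import *
d,im,f=cam('top'); e,jm,g=cam('scene')
T=lambda x,y,ox,oy,s:(ox+(x+.5)/s-.5,oy+(y+.5)/s-.5)
r=lambda a:np.round(np.array(a)*1000,1)
zt=.199-.045+.012
hl=onz(d,f,*T(200,207,325,140,6),zt); print('top hole L',r(hl))
c=[onz(d,f,*T(*p,325,140,6),zt) for p in[(156,150),(145,243)]]; print('end mid',r(np.mean(c,0)), np.linalg.norm(c[0]-c[1]))
hr=onz(e,g,*T(200,366,190,180,4.8),zt); print('scene hole R',r(hr))
c=[onz(e,g,*T(*p,190,180,4.8),zt) for p in[(127,366),(177,412)]]; print('end mid',r(np.mean(c,0)),np.linalg.norm(c[0]-c[1]))
# refined pins, scene now
for n,p,q in(('near',(203,432),(205,471)),('far',(565,243),(566,277))): print('scene pin',n,r(onz(e,g,*T(*p,190,180,4.8),.133)),r(onz(e,g,*T(*q,190,180,4.8),.115)))
a=np.radians(73.8); u=np.array([np.cos(a),np.sin(a)])
print('hanger c from L',r(hl[:2]-.085*u),'from R',r(hr[:2]+.085*u)); 
a=np.radians(73.7); u=np.array([np.cos(a),np.sin(a)])
print('stand c from top L',r(np.array([.5788,-.0983])-.085*u),'scene near',r(np.array([.5340,-.2641])+.085*u))
E
```

```text
top hole L [575.9 -91.1 166. ]
end mid [582.3 -72.7 166. ] 0.03768164796959003
scene hole R [ 533.3 -258.1  166. ]
end mid [ 527.2 -275.9  166. ] 0.030673832962436674
scene pin near [ 532.6 -261.3  133. ] [ 533.9 -264.6  115. ]
scene pin far [ 581.  -100.1  133. ] [ 582.4 -101.1  115. ]
hanger c from L [ 552.2 -172.7] from R [ 557.  -176.5]
stand c from top L [ 554.9 -179.9] scene near [ 557.9 -182.5]
```

>>> move_arm --pt "0.5 -0.3 0.18 0 0 0 0" --pt "0.5 -0.3 0.17 0 0 0 0" --pt "0.5 0 0 0.5 0 0 0" --pt "0.5 0 0 0.5 0 0 0" --pt "0.5 0 0 0 0 0 0"

```text
time_s: 8.93
tool_pos: [0.5557, -0.1836, 0.1875]
tool_rot: [-179.9, -0.0, 73.8]
force: [0.0, 0.2, -2.1]
grip_width: 0.0114
```

>>> move_arm --pt "0.5 0 0 0.4 0 0 0" --pt "0.5 0 0 0 0 0 0" --pt "0.5 0 0 0 0 0 0"

```text
time_s: 9.18
tool_pos: [0.5563, -0.1835, 0.1847]
tool_rot: [-180.0, 0.0, 73.9]
force: [-0.1, -0.4, -1.6]
grip_width: 0.0113
```

```bash
python3 - <<'E'
from h import *
d,im,f=cam('scene'); save(im[220:320,200:340],'ab2_s.png',5.7)
d,im,f=cam('top'); save(im[150:220,330:400],'ab2_t.png',8)
P=[];
for i in range(4):
    o=env.get_obs();P.append(o['tool_pos'])
print(P[0],o['tool_rot'],o['force'],o['wrist_torque'])
E
```

```text
[ 0.5565796  -0.18359729  0.18514213] [1.79990505e+02 4.27946726e-03 7.38531046e+01] [ 0.16577469  0.68970707 -1.70265013] [-0.01477636 -0.05570163 -0.00929482]
```

View pics/ab2_s.png

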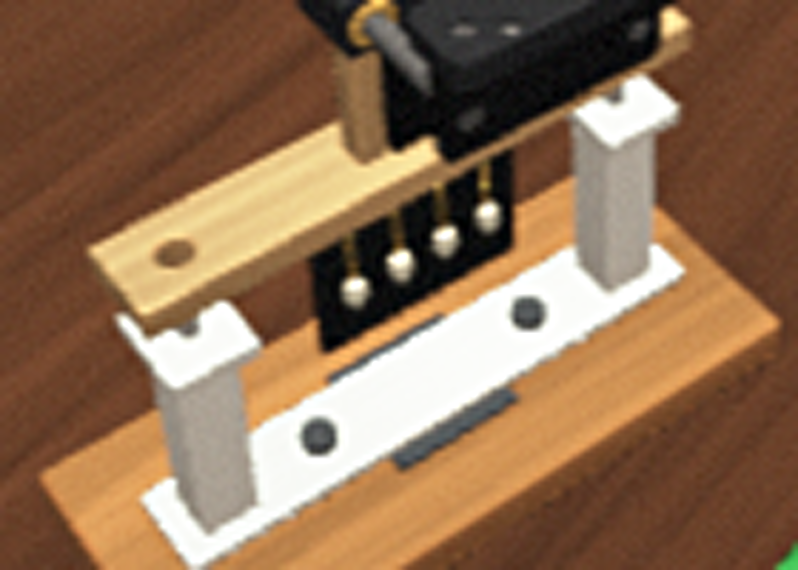

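View pics/ab2_t.png

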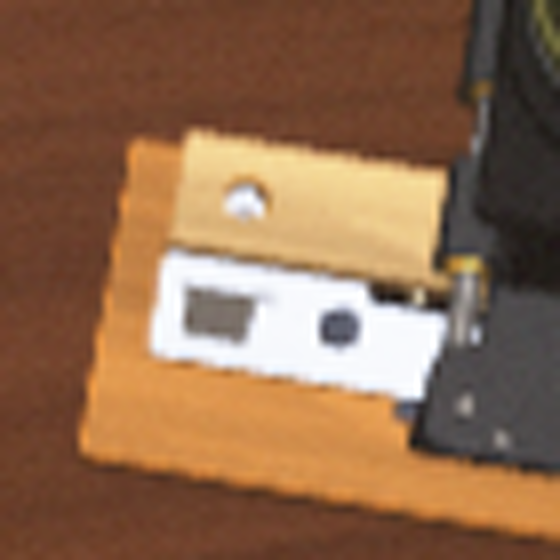

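```bash
python3 - <<'E'
from h import *
d,im,f=cam('top'); e,jm,g=cam('scene')
T=lambda x,y,ox,oy,s:(ox+(x+.5)/s-.5,oy+(y+.5)/s-.5)
r=lambda a:np.round(np.array(a)*1000,1)
zt=.1848-.045+.012
hl=onz(d,f,*T(245,199,330,150,8),zt); print('top hole L',r(hl))
c=[onz(d,f,*T(*p,330,150,8),zt) for p in[(188,127),(172,248)]]; print('end mid',r(np.mean(c,0)), np.linalg.norm(c[0]-c[1]))
hr=onz(e,g,*T(176,253,200,220,5.7),zt); print('scene hole R',r(hr))
c=[onz(e,g,*T(*p,200,220,5.7),zt) for p in[(89,252),(145,311)]]; print('end mid',r(np.mean(c,0)),np.linalg.norm(c[0]-c[1]))
a=np.radians(73.8); u=np.array([np.cos(a),np.sin(a)])
print('hanger c from L',r(hl[:2]-.085*u),'from R',r(hr[:2]+.085*u)); 
print('stand c from top 554.9 -179.9; scene 557.9 -182.5/ pins 557.2 -181.4')
# where would hole centre appear if aligned (top cam pin L, scene pin near)
save(im[168:182,352:370],'z_t.png',40); save(jm[255:290,215:250],'z_s.png',18)
for z in(.115,.133): print('pinL px',[ (v-o) for v,o in zip(proj(d,f,[.5788,-.0980,z]),(352,168))])
E
```

```text
top hole L [578.7 -97.8 151.8]
end mid [584.3 -79.3 151.8] 0.037333629759352456
scene hole R [ 534.9 -264.1  151.8]
end mid [ 528.5 -282.5  151.8] 0.03125675274972046
hanger c from L [ 554.9 -179.4] from R [ 558.7 -182.5]
stand c from top 554.9 -179.9; scene 557.9 -182.5/ pins 557.2 -181.4
pinL px [np.float64(7.140792585802444), np.float64(10.763255619821422)]
pinL px [np.float64(7.688306745339446), np.float64(8.648802557758813)]
```

View pics/z_t.png

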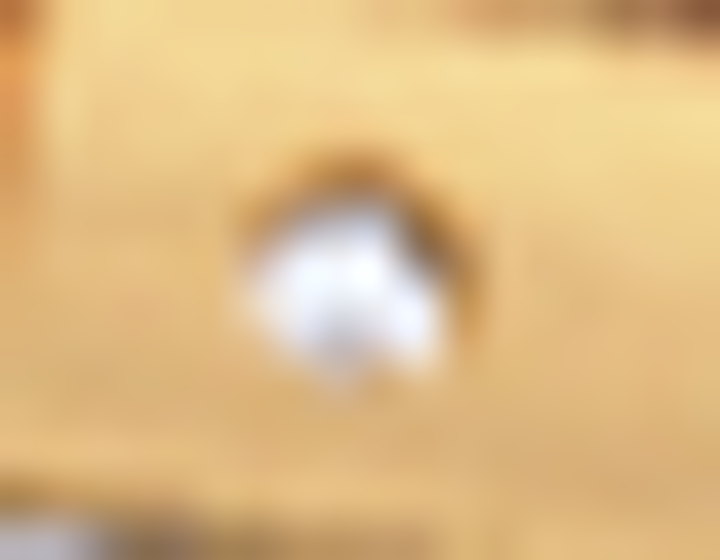

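View pics/z_s.png

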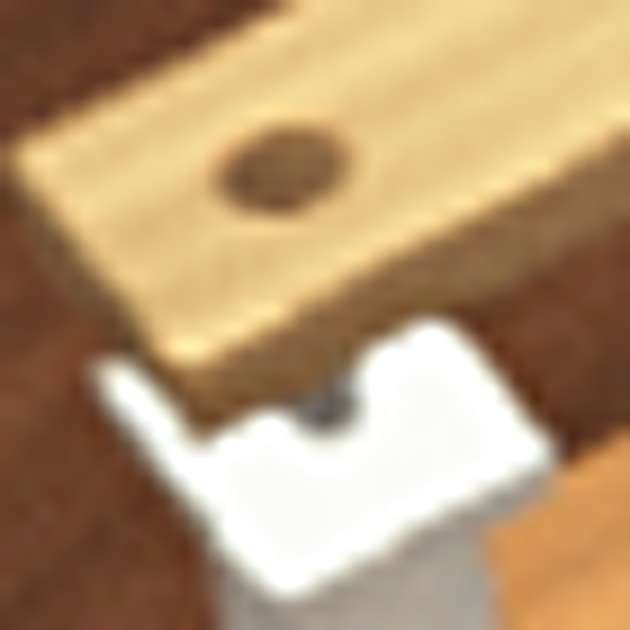

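Both cameras now put the hanger over the pins to within about 1 mm. I'll lower in small steps and watch the force.

>>> move_arm --pt "0.5 0 0 0.2 0 0 0" --pt "0.5 0 0 0.2 0 0 0" --pt "0.5 0 0 0.1 0 0 0" --pt "0.5 0 0 0.1 0 0 0" --pt "0.5 0 0 0 0 0 0"

```text
time_s: 9.8
tool_pos: [0.5563, -0.1836, 0.1787]
tool_rot: [-180.0, 0.0, 73.8]
force: [-0.5, -0.5, -2.8]
grip_width: 0.0113
```

>>> move_arm --pt "0.5 0 0 0.1 0 0 0" --pt "0.5 0 0 0.1 0 0 0" --pt "0.5 0 0 0 0 0 0"

```text
time_s: 10.05
tool_pos: [0.5564, -0.1837, 0.1768]
tool_rot: [-180.0, 0.0, 73.8]
force: [0.3, 0.9, -2.1]
grip_width: 0.0114
```

>>> move_arm --pt "0.5 0 0 0.1 0 0 0" --pt "0.5 0 0 0.1 0 0 0" --pt "0.5 0 0 0 0 0 0"

```text
time_s: 10.3
tool_pos: [0.5564, -0.1836, 0.1748]
tool_rot: [-180.0, 0.0, 73.8]
force: [-0.2, 0.1, -2.1]
grip_width: 0.0116
```

```bash
python3 - <<'E'
from h import *
o=env.get_obs();print(o['tool_pos'],o['force'],o['wrist_torque'])
E
```

```text
[ 0.55636446 -0.18363653  0.17478296] [-0.2320135   0.12654061 -2.1280858 ] [ 0.00268579 -0.00451576 -0.02873908]
```

>>> move_arm --pt "0.5 0 0 0.1 0 0 0" --pt "0.5 0 0 0.1 0 0 0" --pt "0.5 0 0 0 0 0 0"

```text
time_s: 10.55
tool_pos: [0.5564, -0.1836, 0.1728]
tool_rot: [-180.0, 0.0, 73.8]
force: [0.2, 0.1, -2.3]
grip_width: 0.0116
```

The bar is about 5 mm below tip height and still shows no contact force, so both pins are entering.

>>> move_arm --pt "0.5 0 0 0.1 0 0 0" --pt "0.5 0 0 0.1 0 0 0" --pt "0.5 0 0 0.1 0 0 0" --pt "0.5 0 0 0.1 0 0 0" --pt "0.5 0 0 0 0 0 0"

```text
time_s: 10.97
tool_pos: [0.5564, -0.1836, 0.1687]
tool_rot: [-180.0, 0.0, 73.8]
force: [1.1, -0.3, -1.8]
grip_width: 0.0117
```

>>> move_arm --pt "0.5 0 0 0.1 0 0 0" --pt "0.5 0 0 0.1 0 0 0" --pt "0.5 0 0 0.1 0 0 0" --pt "0.5 0 0 0.1 0 0 0" --pt "0.5 0 0 0 0 0 0"

```text
time_s: 11.38
tool_pos: [0.5563, -0.1836, 0.1648]
tool_rot: [-180.0, 0.0, 73.8]
force: [0.4, 0.4, -1.7]
grip_width: 0.0117
```

```bash
python3 - <<'E'
from h import *
o=env.get_obs();print(o['tool_pos'],o['force'],o['wrist_torque'])
d,im,f=cam('scene'); save(im[220:320,200:340],'low_s.png',5.7)
E
```

```text
[ 0.5563366  -0.18360205  0.16475092] [ 0.44735458  0.42843789 -1.65886233] [0.01731633 0.03239563 0.02634552]
```

View pics/low_s.png

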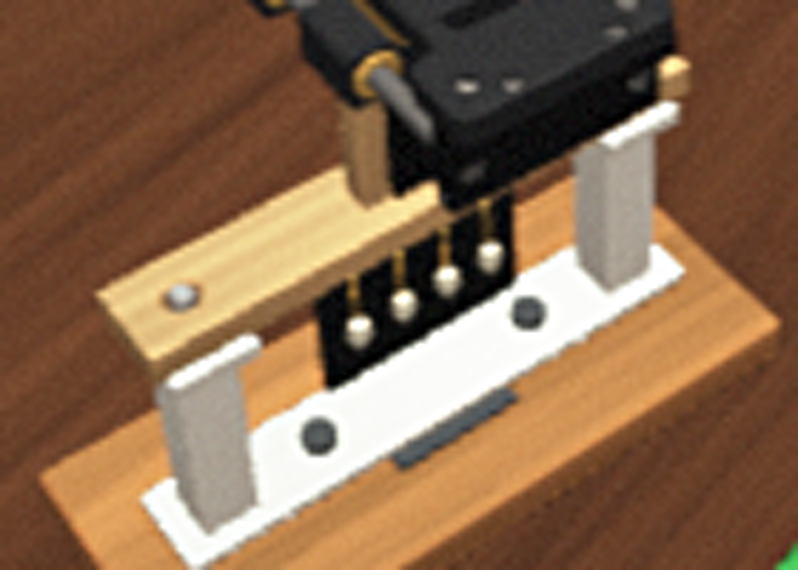

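The near pin shows in its hole at crop (180,297). The bar is about 5 mm above the seats, so I'll go down in 0.5 mm steps.

>>> move_arm --pt "0.5 0 0 0.1 0 0 0" --pt "0.5 0 0 0.1 0 0 0" --pt "0.5 0 0 0.05 0 0 0" --pt "0.5 0 0 0.05 0 0 0" --pt "0.5 0 0 0 0 0 0"

```text
time_s: 11.85
tool_pos: [0.5564, -0.1837, 0.1619]
tool_rot: [-180.0, 0.0, 73.8]
force: [0.3, 0.2, -2.0]
grip_width: 0.0117
```

>>> move_arm --pt "0.5 0 0 0.05 0 0 0" --pt "0.5 0 0 0.05 0 0 0" --pt "0.5 0 0 0 0 0 0"

```text
time_s: 12.1
tool_pos: [0.5565, -0.1836, 0.1609]
tool_rot: [-180.0, 0.0, 73.8]
force: [0.2, 0.9, -2.7]
grip_width: 0.0116
```

>>> move_arm --pt "0.5 0 0 0.05 0 0 0" --pt "0.5 0 0 0 0 0 0"

```text
time_s: 12.27
tool_pos: [0.5565, -0.1836, 0.1605]
tool_rot: [-180.0, 0.0, 73.8]
force: [0.1, 0.1, -2.1]
grip_width: 0.0117
```

>>> move_arm --pt "0.5 0 0 0.05 0 0 0" --pt "0.5 0 0 0 0 0 0"

```text
time_s: 12.43
tool_pos: [0.5565, -0.1837, 0.16]
tool_rot: [-180.0, 0.0, 73.8]
force: [-0.6, -0.0, -1.9]
grip_width: 0.0113
```

>>> move_arm --pt "0.5 0 0 0.05 0 0 0" --pt "0.5 0 0 0 0 0 0"

```text
time_s: 12.6
tool_pos: [0.5566, -0.1837, 0.16]
tool_rot: [180.0, 0.0, 73.8]
force: [-0.1, 0.3, 0.7]
grip_width: 0.0114
```

Contact came at TCP z = 0.160, exactly the expected seat height. One more small press, then a check.

>>> move_arm --pt "0.5 0 0 0.05 0 0 0" --pt "0.5 0 0 0 0 0 0"

```text
time_s: 12.77
tool_pos: [0.5567, -0.1837, 0.1599]
tool_rot: [180.0, 0.0, 73.8]
force: [-2.1, 1.4, 5.4]
grip_width: 0.0119
```

```bash
python3 - <<'E'
from h import *
o=env.get_obs();print(o['tool_pos'],o['force'],o['wrist_torque'])
d,im,f=cam('scene'); save(im[220:320,200:340],'home_s.png',5.7)
E
```

```text
[ 0.55665567 -0.18369155  0.15993768] [-2.13030358  1.4486805   5.448424  ] [ 0.15264791  0.58090322 -0.00821353]
```

View pics/home_s.png

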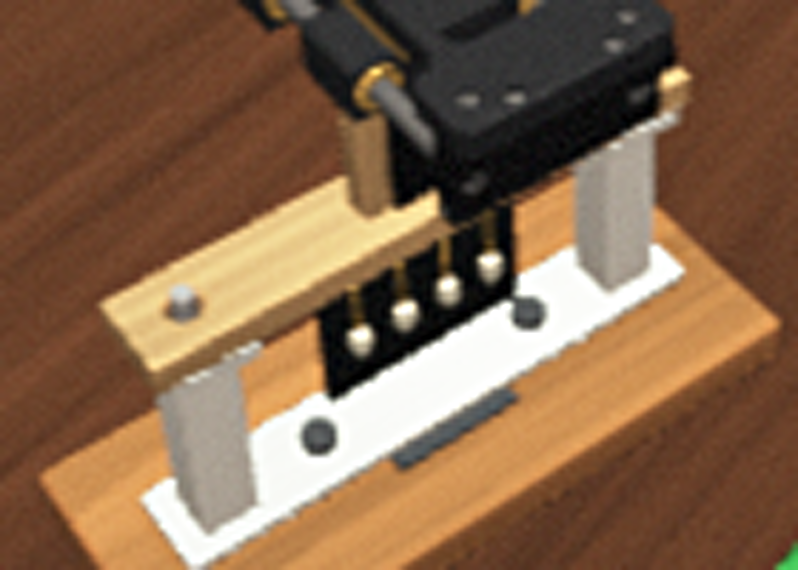

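The bar lies on both seats with the near pin protruding at crop (183,300). I'll soften the grip, then open.

>>> move_arm --pt "0.5 0 0 -0.05 0 0 0" --pt "0.5 0 0 0 0 0 0" --force 5

```text
time_s: 12.98
tool_pos: [0.5566, -0.1837, 0.1599]
tool_rot: [180.0, 0.0, 73.8]
force: [-2.6, 0.3, 4.1]
grip_width: 0.0116
```

>>> move_arm --pt "4 0 0 0 0 0 0" --pt "4 0 0 0 0 0 0" --pt "4 0 0 0 0 0 0" --pt "4 0 0 0 0 0 0" --pt "4 0 0 0 0 0 0"

```text
time_s: 13.4
tool_pos: [0.5565, -0.1837, 0.1593]
tool_rot: [-180.0, -0.0, 73.8]
force: [-0.1, -0.1, -0.1]
grip_width: 0.0362
```

```bash
python3 - <<'E'
from h import *
o=env.get_obs();print(o['tool_pos'],o['force'],o['wrist_torque'],o['grip_width'])
d,im,f=cam('scene'); save(im[200:320,200:340],'rel_s.png',5)
E
```

```text
[ 0.55651078 -0.18366317  0.15930375] [-0.09392746 -0.07855895 -0.05185863] [-0.02831602 -0.07537778 -0.0375828 ] 0.036165377171836315
```

View pics/rel_s.png

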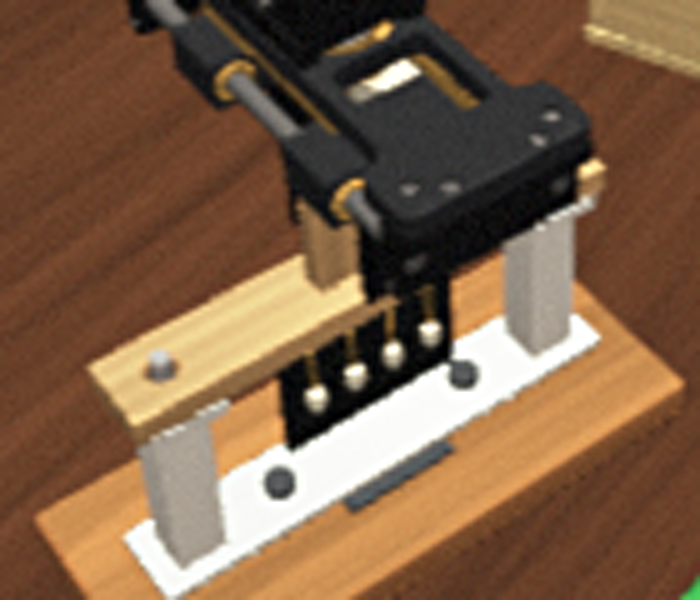

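The fingers have let go, the force is zero and the hanger stays seated. Now I'll retreat straight up, then aside.

>>> move_arm --pt "4 0 0 -0.5 0 0 0" --pt "4 0 0 -1 0 0 0" --pt "4 0 0 -1.5 0 0 0" --pt "4 0 0 -2 0 0 0" --pt "4 0 0 -2 0 0 0"

```text
time_s: 13.87
tool_pos: [0.5565, -0.1836, 0.231]
tool_rot: [180.0, -0.0, 73.9]
force: [0.8, -0.7, 0.1]
grip_width: 0.0399
```

>>> move_arm --pt "4 0 0 -2 0 0 0" --pt "4 0 0 -2 0 0 0" --pt "4 2 -2 -1 0 0 0" --pt "4 2 -2 0 0 0 0" --pt "4 2 -1 0 0 0 0"

```text
time_s: 14.28
tool_pos: [0.5246, -0.111, 0.2818]
tool_rot: [179.9, 0.0, 73.8]
force: [0.3, 0.6, -0.5]
grip_width: 0.0402
```

>>> move_arm --pt "4 3 0 0 0 0 0" --pt "4 3 0 0 0 0 0" --pt "4 3 0 0 0 0 0" --pt "4 3 0 0 0 0 0" --pt "4 3 0 0 0 0 0"

```text
time_s: 14.7
tool_pos: [0.5673, 0.0334, 0.281]
tool_rot: [179.9, -0.0, 73.8]
force: [0.4, 0.0, -0.1]
grip_width: 0.04
```

>>> move_arm --pt "4 2 0 0 0 0 0" --pt "4 1 0 0 0 0 0" --pt "4 0 0 0 0 0 0" --pt "4 0 0 0 0 0 0" --pt "4 0 0 0 0 0 0"

```text
time_s: 15.12
tool_pos: [0.5753, 0.0586, 0.2797]
tool_rot: [180.0, 0.1, 73.7]
force: [0.5, -0.4, -0.4]
grip_width: 0.0401
```

```bash
python3 - <<'E'
from h import *
o=env.get_obs();print(o['tool_pos'],o['force'],o['time_s'])
d,im,f=cam('scene'); save(im,'fin_s.png'); save(im[200:345,200:345],'fin_sc.png',5)
d,im,f=cam('top'); save(im,'fin_t.png');save(im[150:240,330:450],'fin_tc.png',6)
E
```

```text
[0.57527857 0.05856662 0.27968046] [ 0.53922888 -0.37558464 -0.37421393] 15.1167
```

View pics/fin_s.png

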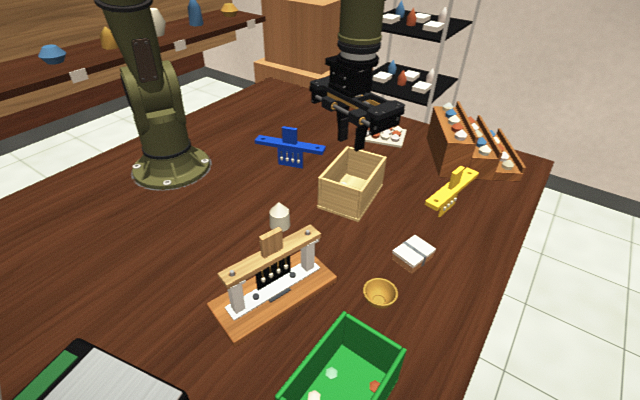

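View pics/fin_sc.png

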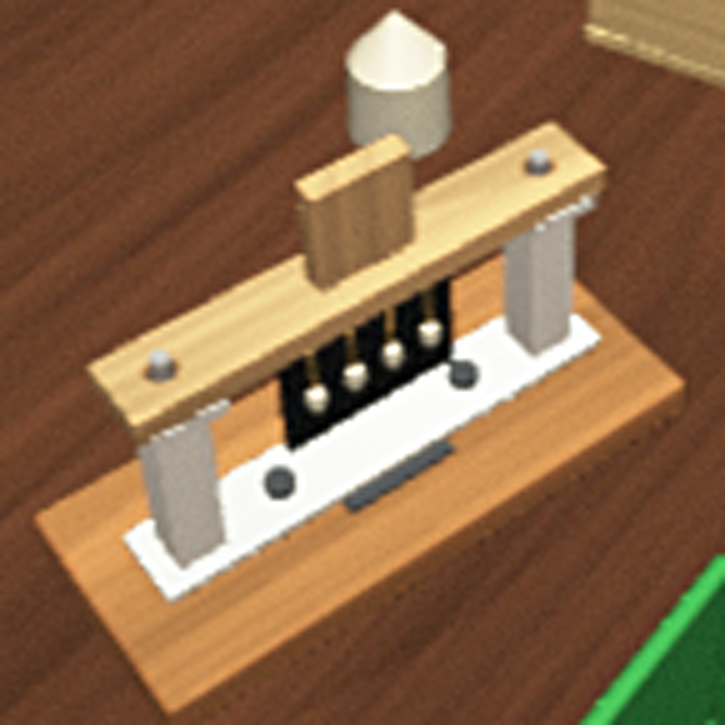

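View pics/fin_tc.png

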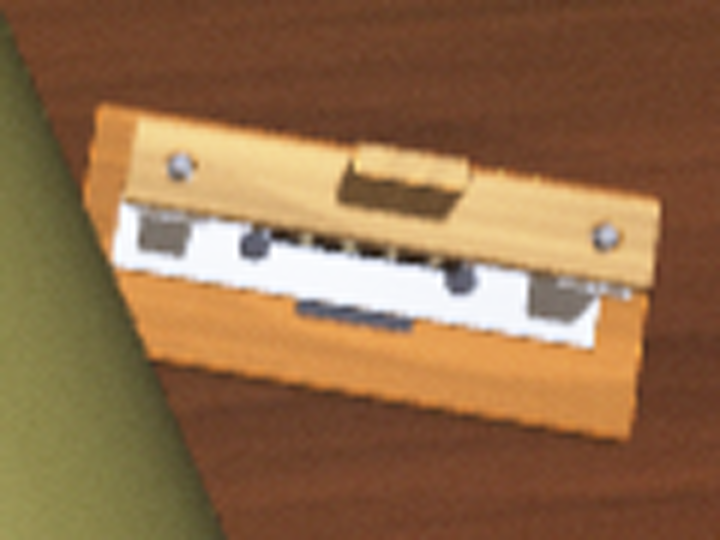

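View pics/fin_t.png

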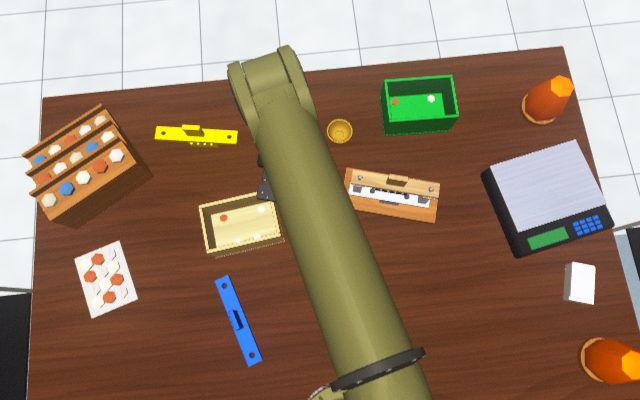

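Both pins stand through their holes, at scene crop (160,362) and (538,160). The bar lies level on both seats, and the crystal, bowl and gift box are where they were. The arm is clear, so I'll hand in.

```bash
python3 -c "
from h import *
print(job.sign_off())"
```

```text
the job is handed in; nothing more can be done
None
```

The pale wooden hanger is hung on the stand, with one pin through each hole and its bar level on both seats. The job is handed in; the clock stood at about 15 s of the 72 s allowed.

- **Method:** I gripped the tab at 60 N, the gripper's limit (the task suggests about 100 N), and lifted the hanger straight out of the box. Over the stand I corrected its position once from the camera views, by about 6 mm along the bar and 3.5 mm across it. I then lowered it in 2 mm steps, finishing at 0.5 mm, with no rubbing on the pins.
- **Seating:** The bar touched down at exactly the expected seat height. The highest pressing force I read was about 6 N.
- **Last checks:** The final pictures from both cameras show both pins through their holes and the bar on both seats. The scene view shows the crystal, bowl and gift box where they were, and the gripper is clear of everything.
- **Disagreement:** The two cameras differed by 2–4 mm in absolute position, which fits their calibration error, so I aligned the hanger to the pins within each camera's own view.

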